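Fit the analyser's intake filter and clip its cover home

ROBOT

A 6-joint arm with a two-finger parallel gripper is mounted at the origin on the work surface. World frame = base frame: x ahead of the robot, y to its left, z up, the work surface at z = 0. Lengths are in m, angles in rad, forces in N, time in s.
With the tool pointing down it reaches from about 0.3 to 0.95 m from the base axis. Payload 3.1 kg.
Tool frame: the origin (TCP) lies on the centre line of the jaws, within the pads' length; the fingertips stand 25 mm ahead of it and the grasp point (between the pads) lies 6 mm ahead of it (tip_extent is the distance from the TCP to the fingertips, in m); x points along the fingers, y is the direction in which the jaws open and shut, and the axes are right-handed (so a half turn about x gives the same grasp; the last joint's range is limited). The gripper opens to 85 mm and grips with 20 to 120 N. Pads are 22 mm wide; open, the fingers measure 114 mm over their backs; the gripper's body (76 mm by 85 mm) begins 54 mm behind the grasp point. The pads swing forward as they close: fully open they stand 13 mm farther back than shut.
Start: joints at [-1.344, 0.308, 1.634, -0, 1.2, -0.07], TCP at [0.183, -0.598, 0.256] pointing down, gripper open.
Joint ranges: [-3.06, 3.06], [-0.79, 1.96], [0.05, 2.63], [-1.19, 4.34], [0.05, 2.64], [-2.94, 2.94]. Speed limits (rad/s): [2.79, 2.79, 3.14, 3.14, 3.14, 3.14].

INTERFACE

Orientations are given as a unit quaternion [x, y, z, w].
In Python, from plant import * gives the robot as it stands.
- The arm moves only by the tool play_rows, never from a script. Its argument "motion" is one flat list of numbers, 5 for each row, row after row: the finger opening in m, from 0 to 0.0854, then the shift along the world's x, y, z in m, then the turn about the world's z in rad. In form: [claw, tx, ty, tz, spin, claw, tx, ty, tz, spin, ...]. A call has 1 to 8 rows; each row shifts and turns the commanded pose from where the row before left it; what a row does not reach is not made up. A row lasts 1/10 s, in which the tool goes at most 50 mm and 8.59 degrees, less where a joint would pass 70% of its speed; a pose out of reach is approached as far as the arm can. A call with a gripper value outside its range is refused whole. The fingers move at their own pace and stop on an object; "newtons" is the grip in N (left out, the last holds). Time passes only in rows, so rows that do not move let the fingers close. It gives the time, the measured TCP pose, the force and the opening at its end, in the units of the state.
- read_state(): the state, without advancing time (a new reading comes with each control period).
- get_image(name): name is "side" or "top" or "wrist"; returns the picture (480x640x3 uint8, red, green, blue); there is no depth.
- camera_model(name): a dict with "camera_matrix" (3x3 intrinsics, pixels), "rvec" (rotation vector, rad) and "tvec" (3), from world to camera coordinates, as OpenCV has them; the wrist camera has in their place "mount" (4x4, takes a point from camera to tool coordinates, whose origin is the TCP and whose axes are the tool frame's). Camera axes: x right, y down, z forward; pixel columns grow to the right and rows downward; lengths in m; the calibration is good to about 2 mm. The wrist camera is an equidistant fisheye: a pixel r from the principal point sees the ray r / f radians off the axis. A picture is of the moment at which its call begins: read the wrist's pose just before it. camera_model takes no time and is no camera call.
- hand_in(): hands the job in, once; it reports no verdict.
The state is a dict: "clock": time; "q": joint angles; "qvel": joint speeds; "joint_efforts": joint torques, N m; "position": TCP position; "orientation": TCP orientation; "contact_force": force on the tool from outside, world axes, zero at the start; "moment": the same for the moment, N m; "grip_width": finger opening in m.
Only numpy, scipy, OpenCV 4.12 (cv2) and the standard library are available. Lean on these libraries where they do the work, as an engineer would, in place of code of your own. Each camera call takes 0.05 s, during which the arm holds its last target. There are 200 camera calls.

TASK

Put the round filter drum fully down into the round pocket of the air-intake unit, then set the slotted clip cover squarely over it and press the cover down until both latches snap and it sits home all round. Keep pressing: finish with the gripper still pushing the cover firmly down. Leave the other things on the bench where they are.

Things in the scene. Friction and masses are not known exactly. Their poses are not given: they have to be found in the camera images.
- housing: air-intake unit fixed on the bench: white chassis 170 x 135 x 25 mm (x, y, z); in its middle a grey boss 90 x 66 mm, 20 mm tall (boss top 45 mm above the bench) with a round pocket in its top. Half way along each short (+x and -x) boss face a rounded sprung steel latch nose sticks out 5 mm. Origin: centre of the underside, on the bench; x along the long side, z up
- pocket (a point): centre of the pocket's floor, 31 mm above the housing's origin; the pocket is 48 mm in diameter and 14 mm deep, open upward
- seat (a point): centre of the chassis top (25 mm above the housing's origin), where the cover's origin comes when home. Lowered squarely, the cover's ribs meet the latches with its lower edge 15 mm above this; some 12 N pushes them past; from about 11 mm the force falls off fast, is gone by 6 mm, and the latches draw the cover down on to the chassis
- filter: filter drum: plain white solid cylinder, 44 mm diameter, 25 mm tall, about 60 g, with a grey disc on top, standing on the bench. Origin: centre of its underside; z up along its axis. Seated, it stands 11 mm proud of the boss
- cover: clip cover: white box open below, 110 x 80 mm (x, y), 39 mm tall, about 120 g, standing on the bench, with a slotted flat top and a grip bar on it. Walls 4 mm; inside 102 x 72 mm, 34 mm deep; inside each short wall a rounded rib at the lower edge. Fits the boss either way round, with 2 mm play at the ribs (x), 3 mm in y. Origin: centre, at the level of the lower edge; z up
- grip (a point): centre of the cover's grip bar, 51 mm above the cover's origin. The bar lies along the cover's x, 60 mm long, 12 mm wide, 24 mm tall (39 to 63 mm above the origin), free on both sides
- reagent: amber reagent bottle, 60 mm diameter, 130 mm tall, on the left, towards the far edge. Leave it alone. Origin: centre of its underside
- vial: small glass vial, 22 mm diameter, 42 mm tall, close to the robot on the left. Leave it alone. Origin: centre of its underside
- driver: screwdriver lying at the far edge. Leave it alone. Origin: centre of its underside
- dish: round clear dish, 80 mm across, 16 mm tall, close to the robot on the right. Leave it alone. Origin: centre of its underside
- tray: long white tray with three compartments, 70 x 170 x 22 mm, at the far edge. Leave it alone. Origin: centre of its underside
There are look-alikes about, which are no part of the job. There is more than one size of the housing; the job needs the largest. Leave any green look-alike of the cover alone.

How it is judged:
By the outcome, as a careful person would: the job done as asked, in the order asked, and still so for the second after the job is handed in, while the arm keeps its last pose, push and grip.
It also fails if it takes over 64 s, if anything falls off the work surface, if the arm or the gripper's body presses on something with over 40 N, if the wrist force passes 120 N, or if a joint passes its speed limit or range.

## Working session

There is one attempt and no reset: what is moved stays moved. The work goes in short steps, Python scripts to look and compute and a tool call to move; the robot and the scene stay as the last step left them, time stands still between calls to the robot, and variables do not carry over. Pictures are saved under pics/ and viewed, about 8 in all and at most 12, crops included, and the job is handed in when it is done.

Besides the shell and the picture viewer there is one more tool, called after "Request:" as name(argument=value, ...) on one line, values as JSON. play_rows: Moves the arm, as the interface text tells. Its arguments: {"type":"object","properties":{"motion":{"type":"array"},"newtons":{"type":"number"}},"required":["motion"]}

```bash
mkdir -p pics
python3 - <<'E'
from plant import *
import cv2,numpy as np
for n in("top","side"):
    cv2.imwrite(f"pics/{n}0.png",get_image(n)[:,:,::-1]); m=camera_model(n); print(n,m)
print(read_state()); print(camera_model("wrist"))
E
```

```text
top {'camera_matrix': array([[504.29620513,   0.        , 319.8601845 ],
       [  0.        , 504.29620513, 239.29232638],
       [  0.        ,   0.        ,   1.        ]]), 'rvec': array([ 2.16704384, -2.12852519,  0.15553327]), 'tvec': array([-0.1450913 ,  0.57028978,  1.22634946])}
side {'camera_matrix': array([[576.71818912,   0.        , 321.11007032],
       [  0.        , 576.71818912, 237.67103456],
       [  0.        ,   0.        ,   1.        ]]), 'rvec': array([ 0.63749517, -2.520008  ,  1.33860198]), 'tvec': array([0.44895472, 0.27311481, 0.93831996])}
{'clock': 0.1, 'q': array([-1.34370689e+00,  3.08959634e-01,  1.63509810e+00, -1.84619126e-06,
        1.19972500e+00, -6.97375768e-02]), 'qvel': array([-0.00196284, -0.00183815, -0.00255382,  0.00076861, -0.00110843,
        0.00015771]), 'joint_efforts': array([-1.27207986e-04, -4.16408122e+01, -2.77644932e+01, -1.05375540e-05,
        4.00219506e-03, -6.86655298e-06]), 'position': array([ 0.18259254, -0.59697766,  0.25511741]), 'orientation': array([-0.69927158, -0.1053314 ,  0.69939451, -0.10378767]), 'contact_force': array([-0.14439166, -0.3326881 , -0.48641568]), 'moment': array([-0.04108396, -0.03373349, -0.01569059]), 'grip_width': 0.0852725118640837}
{'camera_matrix': array([[371.64829954,   0.        , 320.04513089],
       [  0.        , 371.64829954, 242.70209245],
       [  0.        ,   0.        ,   1.        ]]), 'mount': array([[ 1.64453445e-04, -3.03436670e-01,  9.52851594e-01,
        -1.18970666e-01],
       [ 9.99999936e-01, -2.52854250e-04, -2.53112538e-04,
        -7.99543908e-04],
       [ 3.17736200e-04,  9.52851575e-01,  3.03436609e-01,
        -7.80847259e-02],
       [ 0.00000000e+00,  0.00000000e+00,  0.00000000e+00,
         1.00000000e+00]])}
```

View pics/top0.png

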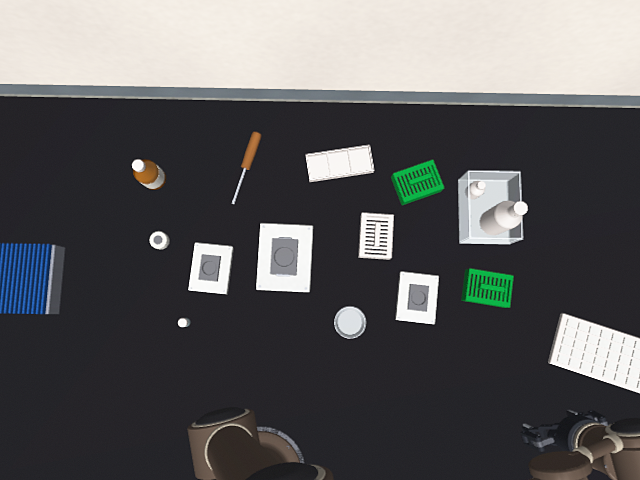

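View pics/side0.png

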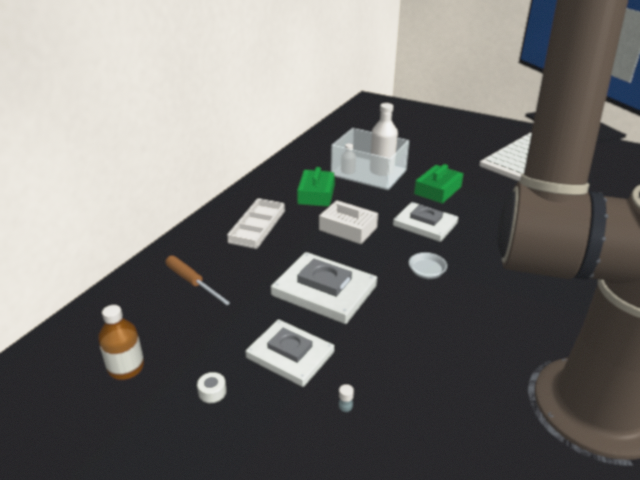

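The large housing is at top (285,257), and the smaller ones at (211,268) and (418,297) are decoys. The white cover is at (376,236), with the green look-alikes at (418,181) and (488,288). The filter drum is at (159,240), white with a grey disc; the small thing at (183,322) is the vial. Next I'll measure sizes and poses, and make a confirming crop.

```bash
cat > h.py <<'E'
import numpy as np,cv2
from scipy.optimize import minimize
from scipy.spatial.transform import Rotation as R
from plant import *
def cam(n,st=None):
    m=camera_model(n);K=m["camera_matrix"]
    if n!="wrist": return lambda P:cv2.projectPoints(np.float64(P),m["rvec"],m["tvec"],K,None)[0][:,0]
    T=np.eye(4);T[:3,:3]=R.from_quat(st["orientation"]).as_matrix();T[:3,3]=st["position"];T=np.linalg.inv(T@m["mount"])
    def f(P):
        p=np.float64(P)@T[:3,:3].T+T[:3,3];r=np.hypot(p[:,0],p[:,1]);k=np.arctan2(r,p[:,2])/np.maximum(r,1e-9)
        return np.c_[p[:,0]*k,p[:,1]*k]*K[0,0]+K[:2,2]
    return f
def unproj(f,uv,z,x0):
    return minimize(lambda x:((f([[x[0],x[1],z]])[0]-uv)**2).sum(),x0,method="Nelder-Mead",options=dict(xatol=1e-5,fatol=1e-4)).x
def box(x,y,a,lx,ly,z0,z1,n=8):
    s=np.linspace(-.5,.5,n);c=[(u*lx,v*ly) for u in s for v in(-.5,.5)]+[(u*lx,v*ly) for u in(-.5,.5) for v in s]
    c=np.array(c)@np.array([[np.cos(a),np.sin(a)],[-np.sin(a),np.cos(a)]])+[x,y]
    return np.vstack([np.c_[c,np.full(len(c),z)] for z in(z0,z1)])
def cyl(x,y,r,z0,z1):
    t=np.linspace(0,2*np.pi,60);return np.vstack([np.c_[x+r*np.cos(t),y+r*np.sin(t),0*t+z] for z in(z0,z1)])
def hullmask(p,roi,s=6):
    m=np.zeros(((roi[3]-roi[1])*s,(roi[2]-roi[0])*s),np.uint8)
    q=cv2.convexHull(np.float32((p-roi[:2]+.5)*s-.5))
    cv2.fillConvexPoly(m,np.int32(np.round(q*16)),1,shift=4);return m
def fit(f,mask,gen,x0,s=6,step=(.01,.01,.1)):
    """mask -> biggest blob's hull; fit params of gen by silhouette IoU"""
    c=max(cv2.findContours(np.uint8(cv2.resize(np.float32(mask),None,fx=s,fy=s,interpolation=cv2.INTER_LINEAR)>.5),0,2)[0],key=cv2.contourArea)
    b=cv2.boundingRect(c);roi=[b[0]//s-25,b[1]//s-25,(b[0]+b[2])//s+25,(b[1]+b[3])//s+25]
    hm=np.zeros(((roi[3]-roi[1])*s,(roi[2]-roi[0])*s),np.uint8);cv2.fillConvexPoly(hm,cv2.convexHull(c)-np.array([roi[0]*s,roi[1]*s]),1)
    def cost(x):
        m=hullmask(f(gen(*x)),roi,s);return 1-(m&hm).sum()/max(1,(m|hm).sum())
    x0=np.array(x0,float);sim=[x0]+[x0+np.eye(len(x0))[i]*step[i] for i in range(len(x0))]
    r=minimize(cost,x0,method="Nelder-Mead",options=dict(initial_simplex=sim,xatol=1e-4,fatol=1e-5,maxiter=200))
    return r.x,1-r.fun
def white(im,roi,t=110):
    m=np.zeros(im.shape[:2],bool);x0,y0,x1,y1=roi;i=im[y0:y1,x0:x1]
    m[y0:y1,x0:x1]=i.min(2)>t;return m
H=lambda x,y,a:box(x,y,a,.170,.135,0,.025)
C=lambda x,y,a:box(x,y,a,.110,.080,0,.039)
F=lambda x,y:cyl(x,y,.022,0,.025)
E
python3 - <<'E'
from h import *
T=cv2.imread("pics/top0.png");S=cv2.imread("pics/side0.png");f=cam("top");g=cam("side")
for n,gen,uv,rt,rs in(("H",H,(285,257),(245,210,325,305),(262,240,385,325)),("C",C,(376,236),(350,205,402,268),(312,195,385,248)),("F",F,(159,240),(144,226,174,254),(190,365,235,410))):
    x0=list(unproj(f,uv,.03,[.6,0]));a=[] if n=="F" else [1.5]
    for nm,ff,im,roi in(("top",f,T,rt),("side",g,S,rs)):
        x,i=fit(ff,white(im,roi,70),gen,x0+a);print(n,nm,x.round(4),round(i,3))
for n,p in(("small1",((190,243),(232,294))),("small2",((397,271),(438,324)))):
    print(n,[unproj(f,q,.025,[.6,0]).round(3) for q in p])
i=cv2.resize(T[200:305,140:440],(800,280),interpolation=cv2.INTER_CUBIC)
j=cv2.resize(S[180:410,180:480],(400,307),interpolation=cv2.INTER_CUBIC);cv2.imwrite("pics/c1.png",np.vstack([i,cv2.copyMakeBorder(j,0,0,0,400,0)]))
E
```

```text
H top [ 0.5286 -0.0455  1.8615] 0.707
H side [ 0.5267 -0.0471  1.2426] 0.758
C top [ 0.5882 -0.2768 -0.0287] 0.924
C side [ 0.5843 -0.2777  1.0475] 0.781
F top [0.5676 0.2777] 0.929
F side [0.5644 0.2774] 0.876
small1 [array([0.56 , 0.195]), array([0.433, 0.083])]
small2 [array([ 0.498, -0.331]), array([ 0.368, -0.432])]
```

View pics/c1.png

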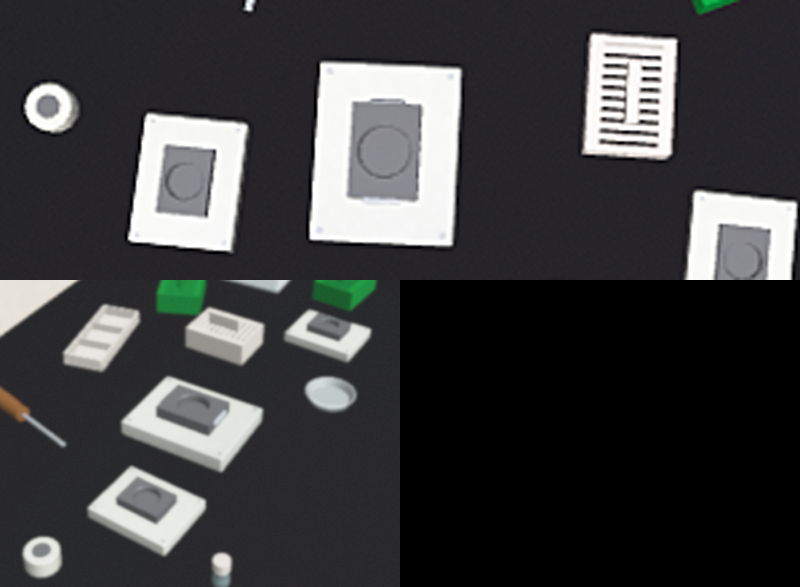

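The crop confirms the large housing, the white slotted cover with its bar, and the filter with the grey disc. The long axes lie near world x, so the angle start of 1.5 was wrong; I'll refit from 0.

Run:
```python
from h import *
T=cv2.imread("pics/top0.png");S=cv2.imread("pics/side0.png");f=cam("top");g=cam("side")
for n,gen,x0,rt,rs in(("H",H,[.528,-.046,0.],(245,210,325,305),(262,240,385,325)),("C",C,[.587,-.277,0.],(350,205,402,268),(312,195,385,248)),("F",F,[.566,.277],(144,226,174,254),(190,365,235,410))):
    for nm,ff,im,roi in(("top",f,T,rt),("side",g,S,rs)):
        for t in(70,110):
            x,i=fit(ff,white(im,roi,t),gen,x0);print(n,nm,t,x.round(4),round(i,3))
st=read_state();print(R.from_quat(st["orientation"]).as_matrix().round(3))
```

```text
H top 70 [ 0.5288 -0.0452 -0.0248] 0.965
H top 110 [ 0.5293 -0.0453 -0.0232] 0.975
H side 70 [ 0.5255 -0.045  -0.0268] 0.948
H side 110 [ 0.5267 -0.0478 -0.0276] 0.988
C top 70 [ 0.5884 -0.2776 -0.0335] 0.924
C top 110 [ 0.5874 -0.2771 -0.0459] 0.948
C side 70 [ 0.5839 -0.2765 -0.1336] 0.877
C side 110 [ 0.5856 -0.2792 -0.1011] 0.94
F top 70 [0.5674 0.2779] 0.928
F top 110 [0.5673 0.2786] 0.956
F side 70 [0.5639 0.2775] 0.876
F side 110 [0.5654 0.2761] 0.964
[[-0.     0.292 -0.956]
 [ 0.002 -0.956 -0.292]
 [-1.    -0.002 -0.   ]]
```

Request:
play_rows(motion=[0.085,0.033,0.026,0,-0.042,0.085,0.033,0.026,0,-0.042,0.085,0.033,0.026,0,-0.042,0.085,0.033,0.026,0,-0.042,0.085,0.033,0.026,0,-0.042,0.085,0.033,0.026,0,-0.042,0.085,0.033,0.026,0,-0.042,0.085,0.033,0.026,0,-0.042], newtons=30)

```text
clock: 0.9
position: [0.4477, -0.3882, 0.2558]
orientation: [-0.707, 0.014, 0.707, 0.015]
contact_force: [0.2, -0.9, 0.0]
grip_width: 0.085
```

Request:
play_rows(motion=[0.085,0.033,0.027,0,0,0.085,0.033,0.027,0,0,0.085,0.033,0.027,0,0,0.085,0.036,0.027,0,0,0.085,0,0,0,0,0.085,0,0,0,0])

```text
clock: 1.5
position: [0.582, -0.2806, 0.2554]
orientation: [-0.706, 0.013, 0.708, 0.013]
contact_force: [-1.3, 0.0, -0.2]
grip_width: 0.0855
```

Run:
```python
from h import *
st=read_state();im=get_image("wrist")[:,:,::-1].copy();np.save("w1.npy",im)
print(st["position"],R.from_quat(st["orientation"]).as_matrix().round(3).tolist())
f=cam("wrist",st)
for gen,x in((C,(.5865,-.2775,-.04)),(H,(.5278,-.046,-.025))):
    p=cv2.convexHull(np.float32(f(gen(*x))));cv2.polylines(im,[np.int32(p)],True,(0,0,255),1)
cv2.imwrite("pics/w1.png",im)
```

```text
[ 0.58196508 -0.28062926  0.25541443] [[-0.002, -0.037, -0.999], [0.0, -0.999, 0.037], [-1.0, -0.0, 0.002]]
```

View pics/w1.png

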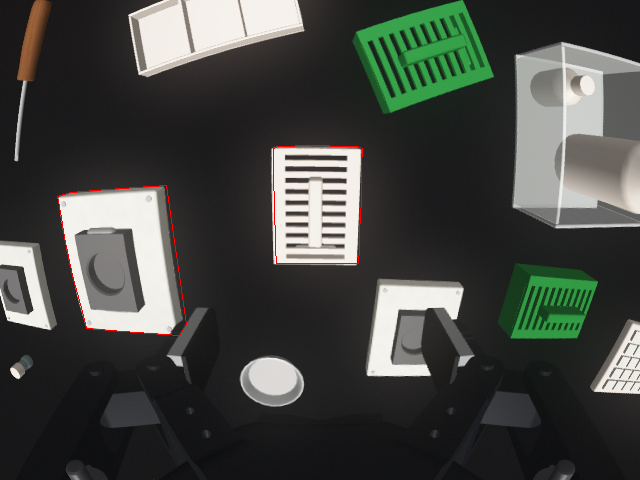

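The wrist view shows the cover at (317,207) and the large housing at (122,260); the predicted outlines agree closely. I'll refine from it and head for the filter by way of the housing.

Run:
```python
from h import *
im=np.load("w1.npy");st=dict(position=[0.58196508,-0.28062926,0.25541443]);st["orientation"]=read_state()["orientation"]
f=cam("wrist",st)
for t in(70,100,130):
    print(t,fit(f,white(im,(260,130,372,275),t),C,(.5865,-.2775,-.04)),fit(f,white(im,(53,175,190,338),t),H,(.5278,-.046,-.025)))
```

```text
70 (array([ 0.58661372, -0.27566427, -0.05496041]), np.float64(0.9626206580847823)) (array([ 0.52853668, -0.04249138, -0.02877214]), np.float64(0.9865520689195043))
100 (array([ 0.5860889 , -0.27517072, -0.04936098]), np.float64(0.9706910602557398)) (array([ 0.52818104, -0.04222721, -0.02962386]), np.float64(0.98110662506882))
130 (array([ 0.58570202, -0.27515353, -0.05488219]), np.float64(0.9801588156123823)) (array([ 0.52614611, -0.0324043 , -0.03075326]), np.float64(0.925724647947185))
```

Request:
play_rows(motion=[0.085,-0.008,0.04,0,0,0.085,-0.008,0.04,0,0,0.085,-0.008,0.04,0,0,0.085,-0.009,0.04,0,0,0.085,-0.009,0.04,0,0,0.085,-0.009,0.035,0,0,0.085,0,0,0,0,0.085,0,0,0,0])

```text
clock: 2.35
position: [0.53, -0.0474, 0.2563]
orientation: [0.707, -0.014, -0.707, -0.014]
contact_force: [0.6, 0.0, 0.3]
grip_width: 0.0853
```

Run:
```python
from h import *
st=read_state();im=get_image("wrist")[:,:,::-1].copy();np.save("w2.npy",im);print(st["position"])
f=cam("wrist",st);p=f([[.528,-.046,.025]])[0];c=np.int32(f(H(.5278,-.046,-.025)));lo=c.min(0)-8;hi=c.max(0)+8
for t in(70,100,130): print(t,fit(f,white(im,(*np.maximum(lo,0),*hi),t),H,(.5278,-.046,-.025)))
```

```text
[ 0.53002979 -0.04743248  0.25633673]
70 (array([ 0.52858048, -0.04414703, -0.02812913]), np.float64(0.9865882200357254))
100 (array([ 0.52833026, -0.04413346, -0.03051851]), np.float64(0.9950306342996981))
130 (array([ 0.52820718, -0.0441448 , -0.0286992 ]), np.float64(0.996739969550742))
```

Request:
play_rows(motion=[0.085,0.005,0.045,0,0,0.085,0.005,0.045,0,0,0.085,0.005,0.045,0,0,0.085,0.005,0.045,0,0,0.085,0.005,0.045,0,0,0.085,0.005,0.045,0,0,0.085,0.005,0.045,0,0,0.085,0,0,0,0])

```text
clock: 3.2
position: [0.5672, 0.2717, 0.2562]
orientation: [0.707, -0.012, -0.706, -0.014]
contact_force: [-0.6, -0.2, -0.5]
grip_width: 0.0851
```

Run:
```python
from h import *
st=read_state();im=get_image("wrist")[:,:,::-1].copy();np.save("w3.npy",im);print(st["position"],st["orientation"])
f=cam("wrist",st);x0=(.5665,.2775);c=np.int32(f(F(*x0)));lo=c.min(0)-12;hi=c.max(0)+12
for t in(70,100,130): print(t,fit(f,white(im,(*np.maximum(lo,0),*hi),t),F,x0))
cv2.polylines(im,[cv2.convexHull(c)],True,(0,0,255),1)
cv2.imwrite("pics/w3.png",np.hstack([np.load("w2.npy"),im])[::1,:].repeat(1,0)[:, :] if 0 else cv2.resize(np.hstack([np.load("w2.npy"),im]),(800,300)))
```

```text
[0.56721326 0.27169425 0.25618809] [ 0.70749691 -0.01213586 -0.70647425 -0.0139633 ]
70 (array([0.56580348, 0.27891683]), np.float64(0.9787877842592881))
100 (array([0.56558377, 0.27885953]), np.float64(0.9855093188426521))
130 (array([0.56561644, 0.27895881]), np.float64(0.9298198097726512))
```

View pics/w3.png

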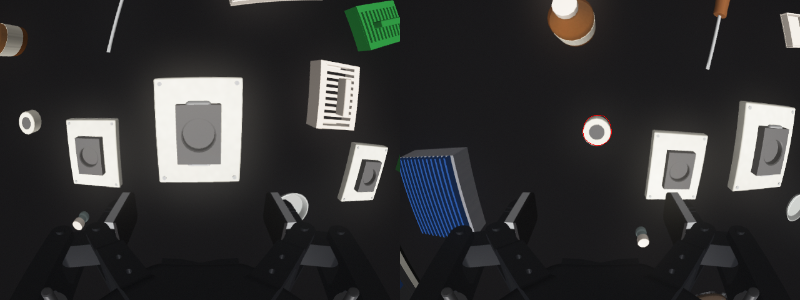

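Request:
play_rows(motion=[0.085,-0.0016,0.007,-0.03,0,0.085,0,0,-0.04,0,0.085,0,0,-0.04,0,0.085,0,0,-0.04,0,0.085,0,0,-0.035,0,0.085,0,0,-0.02,0,0.085,0,0,-0.014,0,0.085,0,0,0,0])

```text
clock: 4.05
position: [0.5632, 0.2727, 0.035]
orientation: [-0.705, 0.015, 0.708, 0.014]
contact_force: [-0.3, -0.5, -1.2]
grip_width: 0.0849
```

Request:
play_rows(motion=[0.03,0,0,0,0,0.03,0,0,0,0,0.03,0,0,0,0,0.03,0,0,0,0,0.03,0,0,0,0,0.03,0,0,0,0])

```text
clock: 4.65
position: [0.5657, 0.2758, 0.0395]
orientation: [0.708, -0.013, -0.706, -0.014]
contact_force: [-1.6, -1.4, 5.7]
grip_width: 0.0424
```

Run:
```python
from h import *
st=read_state();im=get_image("wrist")[:,:,::-1].copy();print(st["position"],st["grip_width"],st["contact_force"])
f=cam("wrist",st)
for p in(.5656,.2789,.025),(*st["position"][:2],.025):
    q=np.int32(f([p])[0]);cv2.circle(im,q,3,(0,0,255) if p[0]==.5656 else (0,255,0),-1)
cv2.imwrite("pics/w4.png",im)
```

```text
[0.56566007 0.27579741 0.03950857] 0.04241050599360664 [-1.61690685 -1.39414328  5.74518295]
```

View pics/w4.png

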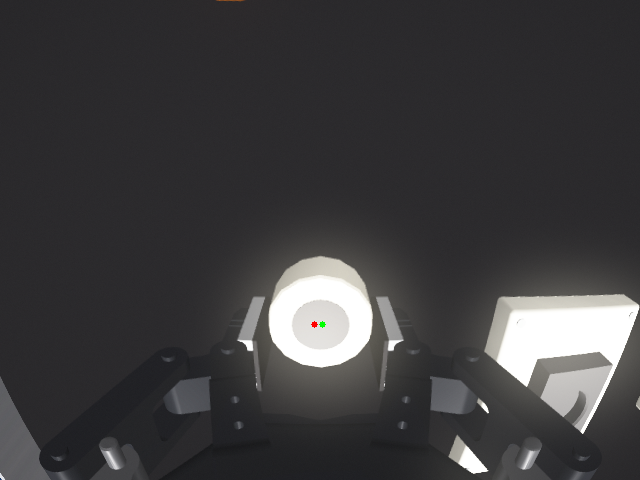

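Position readings scatter by about 2 mm, so I'll rely on the commanded pose and on tool-relative views. The drum sits centred in the jaws at (320,320). Lift it and carry it to hover over the pocket.

Request:
play_rows(motion=[0.03,0,0,0.01,0,0.03,0,0,0.03,0,0.03,0,0,0.04,0,0.03,-0.004,-0.036,0.03,0,0.03,-0.004,-0.036,0,0,0.03,-0.004,-0.036,0,0,0.03,-0.004,-0.036,0,0,0.03,-0.004,-0.036,0,0], newtons=40)

```text
clock: 5.5
position: [0.5438, 0.0942, 0.148]
orientation: [0.707, -0.014, -0.707, -0.014]
contact_force: [0.3, -0.4, 0.1]
grip_width: 0.0417
```

Request:
play_rows(motion=[0.03,-0.004,-0.036,0,0,0.03,-0.004,-0.036,0,0,0.03,-0.004,-0.036,0,0,0.03,-0.0031,-0.0307,0,0,0.03,0,0,-0.02,0,0.03,0,0,0,0,0.03,0,0,0,0,0.03,0,0,0,0])

```text
clock: 6.3
position: [0.5295, -0.0427, 0.128]
orientation: [0.707, -0.013, -0.707, -0.013]
contact_force: [-1.1, 0.8, -0.6]
grip_width: 0.0414
```

Run:
```python
from h import *
st=read_state();im=get_image("wrist")[:,:,::-1].copy();np.save("w5.npy",im);print(st["position"],st["grip_width"],st["contact_force"])
print([R.from_quat(st["orientation"]).as_matrix().round(3).tolist()])
cv2.imwrite("pics/w5.png",im)
```

```text
[ 0.52949038 -0.04274795  0.12797905] 0.04135970915472176 [-1.08518057  0.80962902 -0.57785299]
[[[0.001, -0.038, -0.999], [-0.0, -0.999, 0.038], [-1.0, -0.0, -0.001]]]
```

View pics/w5.png

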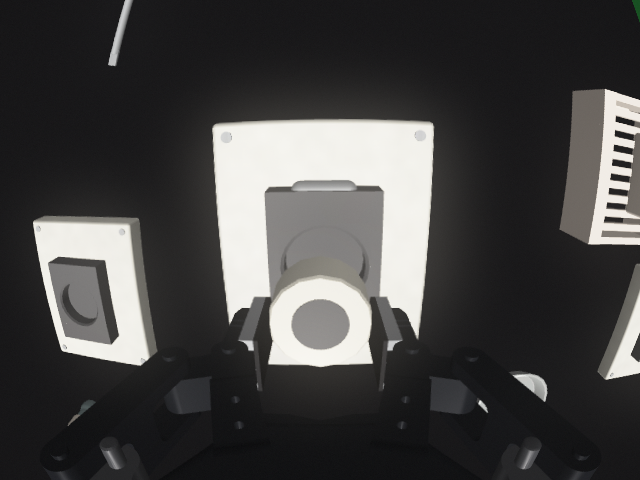

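Run:
```python
from h import *
from scipy.optimize import least_squares
im=np.load("w5.npy");g=cv2.cvtColor(im,cv2.COLOR_BGR2GRAY)
a=-.0377;M=np.array([[0,np.sin(a),-np.cos(a)],[0,-np.cos(a),-np.sin(a)],[-1,0,0]])
P=np.array([.5293,-.0437,.127]);f=cam("wrist",dict(position=P,orientation=R.from_matrix(M).as_quat()))
c=cv2.cornerSubPix(g,np.float32([[265,190],[383,187],[214,126],[433,123]]).reshape(-1,1,2),(4,4),(-1,-1),(3,50,.01))[:,0];print(c)
L=np.array([[.045,.033,.045],[.045,-.033,.045],[.085,.0675,.025],[.085,-.0675,.025]])
def W(x):
    r=np.array([[np.cos(x[2]),-np.sin(x[2])],[np.sin(x[2]),np.cos(x[2])]]);return np.c_[L[:,:2]@r.T+x[:2],L[:,2]]
for k in (slice(0,2),slice(0,4)):
    r=least_squares(lambda x:(f(W(x))-c)[k].ravel(),[.5293,-.0437,-.029]);print("H",r.x.round(4),r.fun.round(1))
roi=g[295:355,285:357];m=np.uint8((roi<175)*255);n,l,s,ce=cv2.connectedComponentsWithStats(m);k=1+s[1:,4].argmax();uv=ce[k]+[285,295]
print("disc",uv,s[k]);
for dz in(.010,.012,.014):print("drum",unproj(f,uv,P[2]-dz,P[:2])-P[:2])
```

```text
[[264.27884 191.65524]
 [383.34854 190.96246]
 [212.7212  125.41755]
 [432.35117 123.01476]]
H [ 0.5278 -0.0451 -0.0311] [-0.3  0.   0.3  0. ]
H [ 0.5272 -0.0453 -0.0263] [-0.3  1.3  0.2  0.8 -2.2 -1.2  2.4 -1. ]
disc [320.04290137 323.8783724 ] [   7    4   58   50 2261]
drum [0.00283221 0.00078383]
drum [0.0016662 0.0008305]
drum [0.00050193 0.00087598]
```

Request:
play_rows(motion=[0.03,-0.0025,-0.002,-0.02,0,0.03,0,0,-0.02,0,0.03,0,0,-0.003,0,0.03,0,0,-0.002,0,0.03,0,0,-0.002,0,0.03,0,0,-0.001,0,0.03,0,0,-0.001,0])

```text
clock: 7.05
position: [0.5272, -0.0454, 0.079]
orientation: [0.707, -0.014, -0.706, -0.014]
contact_force: [-0.2, 0.7, 0.2]
grip_width: 0.0413
```

No force 4 mm below rim level, so the drum is entering the pocket. Keep going down.

Request:
play_rows(motion=[0.03,0,0,-0.002,0,0.03,0,0,-0.002,0,0.03,0,0,-0.002,0,0.03,0,0,-0.001,0])

```text
clock: 7.45
position: [0.5264, -0.0454, 0.071]
orientation: [-0.707, 0.014, 0.707, 0.014]
contact_force: [0.1, -0.6, 0.6]
grip_width: 0.0414
```

Run:
```python
from h import *
st=read_state();print(st["position"],st["contact_force"],st["moment"])
w=get_image("wrist")[150:400,200:450,::-1];s=get_image("side")[235:335,260:390,::-1]
cv2.imwrite("pics/c6.png",np.hstack([cv2.resize(w,(400,400)),cv2.resize(s,(400,400),interpolation=2)]))
```

```text
[ 0.52636734 -0.04539655  0.07097744] [ 0.05622077 -0.55387558  0.5575396 ] [-0.01843921 -0.02881128  0.0176164 ]
```

View pics/c6.png

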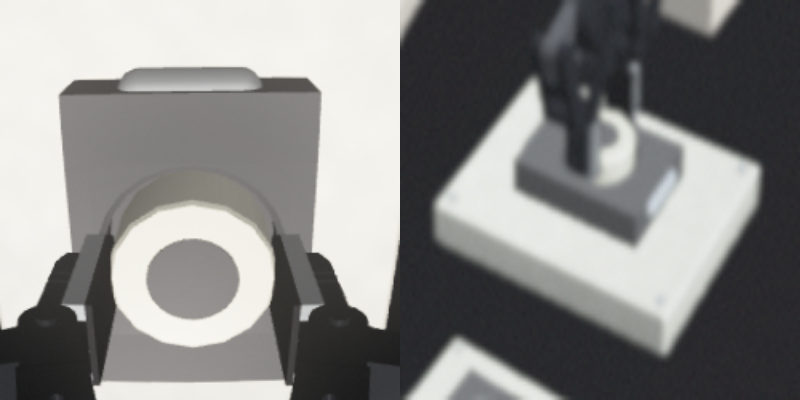

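Both crops show the drum inside the pocket (its back edge is within the rim at about (190,175)), centred between the jaws, with no contact force. Next: lower a little, release, rise, then press it lightly with closed fingers.

Request:
play_rows(motion=[0.03,0,0,-0.002,0,0.06,0,0,0,0,0.085,0,0,0,0,0.085,0,0,0,0,0.085,0,0,0,0,0.085,0,0,0.03,0,0.0,0,0,0,0,0,0,0,0,0])

```text
clock: 8.35
position: [0.5272, -0.0455, 0.0998]
orientation: [0.708, -0.014, -0.706, -0.014]
contact_force: [-0.3, 0.2, 0.3]
grip_width: 0.0586
```

Request:
play_rows(motion=[0,0,0,0,0,0,0,0,0,0,0,0,0,0,0,0,0,0,0,0,0,0,0,-0.01,0,0,0,0,-0.005,0,0,0,0,0,0])

```text
clock: 9.05
position: [0.5253, -0.0452, 0.0828]
orientation: [-0.706, 0.014, 0.708, 0.014]
contact_force: [-0.4, -0.1, -0.4]
grip_width: 0.0001
```

Request:
play_rows(motion=[0,0,0,-0.002,0,0,0,0,-0.001,0,0,0,0,-0.001,0,0,0,0,0,0])

```text
clock: 9.45
position: [0.5266, -0.0454, 0.0811]
orientation: [-0.707, 0.014, 0.707, 0.014]
contact_force: [-2.1, -0.1, 4.8]
grip_width: -0.0001
```

Request:
play_rows(motion=[0,0,0,-0.001,0,0,0,0,0,0])

```text
clock: 9.65
position: [0.5266, -0.0454, 0.081]
orientation: [-0.707, 0.014, 0.707, 0.014]
contact_force: [-4.7, 1.3, 10.9]
grip_width: 0.0001
```

Contact comes at TCP z of about 0.081, so the drum's top is at about 56 mm, which is the seated height. On to the cover.

Request:
play_rows(motion=[0,0,0,0.03,0,0.085,0,0,0.041,0,0.085,0.01,-0.038,0.03,0,0.085,0.01,-0.04,0.02,0,0.085,0.01,-0.04,0,0,0.085,0.01,-0.04,0,0,0.085,0.01,-0.04,0,0,0.085,0.009,-0.033,0,0])

```text
clock: 10.45
position: [0.5859, -0.2787, 0.2006]
orientation: [0.707, -0.014, -0.707, -0.014]
contact_force: [0.5, 0.2, 0.4]
grip_width: 0.0852
```

Request:
play_rows(motion=[0.085,0,0,0,-0.01,0.085,0,0,0,0,0.085,0,0,0,0])

```text
clock: 10.75
position: [0.5851, -0.2753, 0.1999]
orientation: [-0.707, 0.017, 0.707, 0.018]
contact_force: [-0.6, -0.3, 0.4]
grip_width: 0.0855
```

```bash
cat >> h.py <<'E'
def nom(P,a):
    M=np.array([[0,np.sin(a),-np.cos(a)],[0,-np.cos(a),-np.sin(a)],[-1,0,0]]);return dict(position=np.array(P),orientation=R.from_matrix(M).as_quat())
E
python3 - <<'E'
from h import *
st=read_state();im=get_image("wrist")[:,:,::-1].copy();np.save("w7.npy",im);print(st["position"],R.from_quat(st["orientation"]).as_matrix()[:2,1],st["grip_width"])
f=cam("wrist",nom((.5858,-.2767,.200),-.0477));x0=(.586,-.2766,-.05);c=np.int32(f(C(*x0)));lo=c.min(0)-10;hi=c.max(0)+10
for t in(70,100,130): print(t,fit(f,white(im,(*np.maximum(lo,0),*hi),t),C,x0))
cv2.imwrite("pics/w7.png",im)
E
```

```text
[ 0.58509877 -0.27534348  0.19991827] [-0.0486461 -0.9988156] 0.08554089726462251
70 (array([ 0.5875117 , -0.27681129, -0.05281974]), np.float64(0.9634383685955791))
100 (array([ 0.58714045, -0.27652888, -0.04756658]), np.float64(0.9706843014770049))
130 (array([ 0.58614383, -0.27662948, -0.05008464]), np.float64(0.9699305925905741))
```

View pics/w7.png

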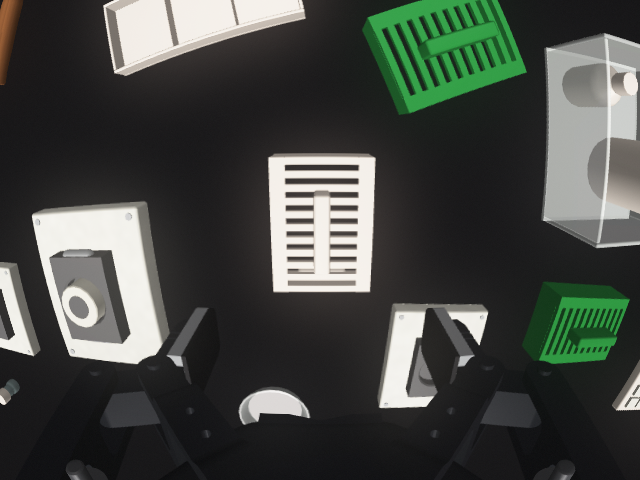

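The cover is under the tool at (321,223) and aligned, and the drum sits in the housing at (82,303). Descend to the grip bar.

Request:
play_rows(motion=[0.085,0.001,0,-0.04,0,0.085,0,0,-0.04,0,0.085,0,0,-0.03,0,0.085,0,0,-0.017,0,0.03,0,0,-0.005,0,0,0,0,0,0,0,0,0,0,0,0,0,0,0,0], newtons=60)

```text
clock: 11.6
position: [0.5881, -0.2771, 0.0705]
orientation: [0.708, -0.018, -0.706, -0.017]
contact_force: [-0.1, -0.2, -0.7]
grip_width: 0.0274
```

Request:
play_rows(motion=[0,0,0,0,0,0,0,0,0,0,0,0,0,0,0,0,0,0,0,0])

```text
clock: 12.0
position: [0.5878, -0.2772, 0.0702]
orientation: [0.708, -0.018, -0.706, -0.017]
contact_force: [0.9, -0.5, 6.6]
grip_width: 0.0105
```

Request:
play_rows(motion=[0,0,0,0.02,0,0,0,0,0.04,0,0,-0.005,0.02,0.027,0,0,-0.011,0.042,0,0.02,0,-0.011,0.042,0,0,0,-0.011,0.042,0,0,0,-0.011,0.043,0,0,0,-0.0102,0.0426,0,0])

```text
clock: 12.8
position: [0.5261, -0.0432, 0.155]
orientation: [-0.707, 0.01, 0.707, 0.011]
contact_force: [0.2, 0.4, -0.8]
grip_width: 0.0108
```

Request:
play_rows(motion=[0,0,0,0,0,0,0,0,0,0,0,0,0,0,0])

```text
clock: 13.1
position: [0.5278, -0.0455, 0.1554]
orientation: [0.707, -0.011, -0.707, -0.01]
contact_force: [-0.3, -0.2, -1.4]
grip_width: 0.0102
```

Run:
```python
from h import *
st=read_state();im=get_image("wrist")[:,:,::-1].copy();np.save("w8.npy",im);print(st["position"],R.from_quat(st["orientation"]).as_matrix()[:2,1],st["contact_force"],st["grip_width"])
f=cam("wrist",nom((.5276,-.0451,.155),-.0277))
cv2.imwrite("pics/w8raw.png",im)
for x,g,col in(((.5278,-.0451,-.029),H,(0,0,255)),((.5279,-.0451,-.029),lambda x,y,a:box(x,y,a,.11,.08,.086,.125),(0,200,0))):
    cv2.polylines(im,[cv2.convexHull(np.int32(f(g(*x))))],True,col,1)
cv2.imwrite("pics/w8.png",im)
```

```text
[ 0.52776576 -0.04549387  0.15537838] [-0.02941038 -0.99956726] [-0.28649981 -0.18420339 -1.4024055 ] 0.010178597965980115
```

View pics/w8.png

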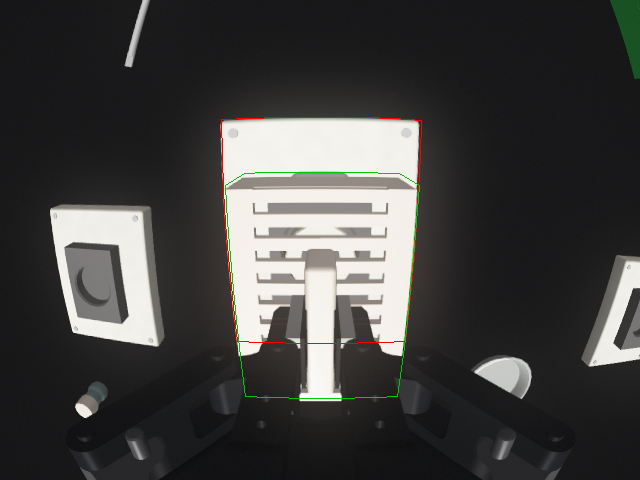

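The predicted outlines match: chassis corners at about (221,121) and (421,121), cover top edge at about (322,187), both square and centred. Lower to just above the latches.

Request:
play_rows(motion=[0,0,0,-0.02,0,0,0,0,-0.01,0,0,0,0,-0.005,0,0,0,0,-0.004,0,0,0,0,-0.003,0,0,0,0,0,0])

```text
clock: 13.75
position: [0.5273, -0.0449, 0.1131]
orientation: [-0.707, 0.01, 0.707, 0.01]
contact_force: [0.0, -0.1, -1.5]
grip_width: 0.0106
```

Request:
play_rows(motion=[0,0,0,-0.002,0,0,0,0,-0.002,0,0,0,0,0,0])

```text
clock: 14.05
position: [0.5288, -0.0449, 0.1101]
orientation: [0.708, -0.01, -0.706, -0.01]
contact_force: [1.7, -0.1, -0.4]
grip_width: 0.0105
```

Request:
play_rows(motion=[0,0,0,-0.002,0,0,0,0,0,0])

```text
clock: 14.25
position: [0.5294, -0.045, 0.1095]
orientation: [0.708, -0.01, -0.706, -0.01]
contact_force: [0.7, 1.3, 7.4]
grip_width: 0.0103
```

Request:
play_rows(motion=[0,0,0,-0.002,0,0,0,0,0,0])

```text
clock: 14.45
position: [0.5296, -0.0451, 0.108]
orientation: [0.709, -0.01, -0.706, -0.01]
contact_force: [-0.7, 1.1, 10.5]
grip_width: 0.0107
```

Request:
play_rows(motion=[0,0.001,0,-0.002,0,0,0,0,0,0])

```text
clock: 14.65
position: [0.5299, -0.0451, 0.1056]
orientation: [0.708, -0.01, -0.706, -0.01]
contact_force: [-0.4, 0.7, 9.9]
grip_width: 0.0106
```

Request:
play_rows(motion=[0,0,0,-0.002,0,0,0,0,0,0])

```text
clock: 14.85
position: [0.5293, -0.045, 0.1025]
orientation: [0.708, -0.01, -0.706, -0.01]
contact_force: [0.6, -0.3, 4.2]
grip_width: 0.0102
```

Request:
play_rows(motion=[0,0,0,-0.002,0,0,0,0,0,0])

```text
clock: 15.05
position: [0.5286, -0.0449, 0.0987]
orientation: [0.707, -0.01, -0.707, -0.01]
contact_force: [2.6, -1.2, -3.0]
grip_width: 0.0104
```

Past the latches. Now bring the cover down onto the chassis (TCP about 0.094) and press.

Request:
play_rows(motion=[0,0,0,-0.002,0,0,0,0,-0.002,0,0,0,0,-0.001,0,0,0,0,0,0])

```text
clock: 15.45
position: [0.5287, -0.0447, 0.0952]
orientation: [-0.707, 0.01, 0.707, 0.01]
contact_force: [-0.2, 0.1, 4.8]
grip_width: 0.0106
```

Request:
play_rows(motion=[0,0,0,-0.002,0,0,0,0,0,0])

```text
clock: 15.65
position: [0.5287, -0.0447, 0.0951]
orientation: [-0.707, 0.01, 0.707, 0.01]
contact_force: [-4.6, 0.8, 17.1]
grip_width: 0.0108
```

Request:
play_rows(motion=[0,0,0,-0.002,0,0,0,0,0,0])

```text
clock: 15.85
position: [0.5287, -0.0447, 0.0951]
orientation: [-0.706, 0.01, 0.708, 0.01]
contact_force: [-9.9, 0.9, 29.8]
grip_width: 0.0103
```

Request:
play_rows(motion=[0,-0.001,0,0,0,0,0,0,0,0,0,0,0,0,0])

```text
clock: 16.15
position: [0.5287, -0.0447, 0.0951]
orientation: [0.707, -0.01, -0.707, -0.01]
contact_force: [-7.0, 1.5, 27.2]
grip_width: 0.0103
```

Run:
```python
from h import *
st=read_state();print(st["position"],st["contact_force"],st["moment"],st["grip_width"])
w=get_image("wrist")[:,:,::-1].copy();s=get_image("side")[:,:,::-1].copy();g=cam("side");f=cam("wrist",nom((.5287,-.0449,.0945),-.0277))
for im,p in((w,f),(s,g)):
  cv2.polylines(im,[cv2.convexHull(np.int32(p(box(.5283,-.0449,-.029,.11,.08,.025,.064))*16))],True,(0,0,255),1,shift=4) if im is w else None
cv2.imwrite("pics/c9.png",np.hstack([cv2.resize(w[80:460,130:510],(400,400)),cv2.resize(s[205:335,255:390],(400,400),interpolation=2)]))
```

```text
[ 0.52871856 -0.04474325  0.09511776] [-7.02784125  1.54312301 27.18806887] [ 0.26544174  1.05562868 -0.03240105] 0.010341808686376604
```

View pics/c9.png

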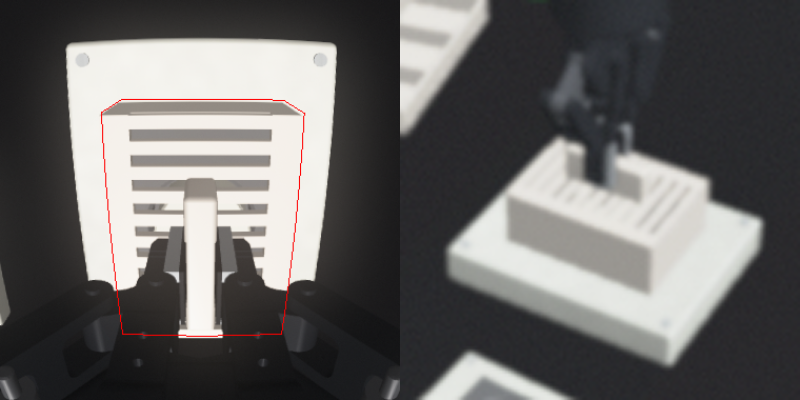

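The cover sits flush on the chassis in both crops and is level and square. The push is steady at about 27 N, well past the 12 N the latches need. Handing in.

```bash
python3 -c "
from plant import *
print(hand_in())"
```

```text
the job is handed in; nothing more can be done
None
```

The filter drum is in the pocket of the largest housing and the white clip cover is pressed home over it. The gripper is still pushing down on the cover; I handed in at about 16 s of the 64 s allowed.

- **Filter drum:** it went in without contact force. A light press with closed fingers met it at about 56 mm above the bench, which is its seated height.
- **Cover:** it met the latches at the expected height, and the force peaked at about 10 N, close to the stated 12 N. It then dropped away and pulled down by about 3 N as the latches drew the cover in.
- **Final push:** the tool height stayed at 95.1 mm while the push rose from 5 to 30 N, and I left it at about 27 N. The last side and wrist views show the cover flush and square on the chassis.
- **Snap check:** I judged the snap of both latches from the force and height together, and did not see each latch separately.
- **Disagreements:** position readings scattered by 2–3 mm while moving, so I steered by commanded poses and the wrist camera. A sideways force of about 7 N remained while pressing. The gripper read 41–42 mm on the 44 mm drum and about 10.5 mm on the 12 mm bar.
- **Other items:** no move was directed at them. I did not check their positions at the end.

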